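Hang the crucibles in their ring plates

ROBOT

A 6-joint arm with a two-finger parallel gripper is mounted at the origin on the work surface. World frame = base frame: x ahead of the robot, y to its left, z up, the work surface at z = 0. Lengths are in m, angles in rad, forces in N, time in s.
With the tool pointing down it reaches from about 0.25 to 0.775 m from the base axis. Payload 4 kg.
Tool frame: the origin (TCP) lies midway between the tips of the shut fingers; the grasp point (between the pads) lies 19 mm behind it; z points along the fingers, y is the line along which they close (so a half turn about z gives the same grasp; the last joint's range is limited). The gripper opens to 94 mm and grips with 3 to 60 N. Pads are 16 mm wide; open, the fingers measure 119 mm over their backs; the gripper's body (75 mm by 177 mm) begins 78 mm behind the grasp point.
Start: joints at [1.005, 0.087, 1.371, -0, 1.684, -0.103], TCP at [0.246, 0.492, 0.206] pointing down, gripper open.
Joint ranges: [-3.1, 3.1], [-0.76, 2.03], [0.27, 2.55], [-1.08, 4.22], [0.17, 2.65], [-2.57, 2.57]. Speed limits (rad/s): [2.79, 2.79, 3.14, 3.14, 3.14, 3.14].

INTERFACE

Orientations are given as [roll, pitch, yaw] about the fixed x, y, z axes, in that order (R = Rz(yaw) Ry(pitch) Rx(roll)).
In Python, from bench import robot gives the robot as it stands.
- The arm moves only by the tool servo_tool, never from a script. Its argument "moves" is a list of rows, each a list of 5 numbers: the shift along the tool's x, y, z in units of 25 mm (1.0 is 25 mm), then the turn about the tool's z in units of 6 degrees (1.0 is 6 degrees), then the closure, from 0 (fully open) to 1 (shut). In form: [[dx, dy, dz, yaw, gripper], ...]. A call has 1 to 10 rows; each row is the pose to reach, as a shift and turn from the pose commanded when the call began, along the tool's axes at that moment; what a row does not reach only later rows make up. A row lasts 1/12 s, in which the tool goes at most 41.7 mm and 7.16 degrees, less where a joint would pass 70% of its speed; a pose out of reach is approached as far as the arm can. A call with a gripper value outside its range is refused whole. The fingers move at their own pace and stop on an object; the grip force is fixed at half the most. Time passes only in rows, so rows that repeat a pose let the fingers close. It gives the time, the measured TCP pose, the force, the opening and the grip force at its end, in the units of the state.
- robot.get_obs(): the state, without advancing time (a new reading comes with each control period).
- robot.snapshot(name): name is "scene" or "top" or "wrist"; returns a dict with "image" (400x640x3 uint8, blue, green, red), "fx", "fy", "cx", "cy" (pixels), "eye" and "orientation" of the camera in the world; the wrist camera has in their place "T_tool_cam" (4x4, takes a point from camera to tool coordinates, whose origin is the TCP and whose axes are the flange's). Camera axes: x right, y down, z forward; pixel columns grow to the right and rows downward; lengths in m; the calibration is good to about 2 mm. The wrist camera is an equidistant fisheye: a pixel r from the principal point sees the ray r / f radians off the axis. A picture is of the moment at which its call begins: read the wrist's pose just before it. There is no depth.
- robot.close_job(): hands the job in; it is judged then, once.
The state is a dict: "time": time; "joint_positions": joint angles; "qvel": joint speeds; "joint_torque": joint torques, N m; "tool_pos": TCP position; "ee_rot": TCP orientation; "wrist_force": force on the tool from outside, world axes, zero at the start; "wrist_torque": the same for the moment, N m; "width": finger opening in m; "finger_force": force on a finger pad.
Only numpy, scipy, OpenCV 4.12 (cv2) and the standard library are available. Lean on these libraries where they do the work, as an engineer would, in place of code of your own. Each camera call takes 0.05 s, during which the arm holds its last target. There are 200 camera calls.

TASK

Put the goldsmith's four graphite crucibles away: move each from the cooling tray to the storage rack and hang it by its collar in the ring plate it fits, the smallest crucible in the smallest hole and so on up to the largest in the largest, upright and with the collar fully down on the plate. They are brittle, so lower them in rather than dropping them and do not tip any over; leave the small white dish and the tweezers where they are.

Things in the scene. Friction and masses are not known exactly. Their poses are not given: they have to be found in the camera images.
- crucible_40: The smallest of four dark graphite crucibles, in a row on a white board at the start (order varies, about 90 mm apart). Straight collar, 40 mm outside, 22 mm high, wall 5 mm, to grip from above; below it a body tapering from 32 to 19 mm. 60 mm tall, collar's underside 38 mm up. Origin: centre of the foot's underside, z up. Side rails stand 13 mm above the board.
- crucible_48: The second smallest of four dark graphite crucibles, in a row on a white board at the start (order varies, about 90 mm apart). Straight collar, 48 mm outside, 22 mm high, wall 5 mm, to grip from above; below it a body tapering from 40 to 27 mm. 66 mm tall, collar's underside 44 mm up. Origin: centre of the foot's underside, z up. Side rails stand 13 mm above the board.
- crucible_56: The second largest of four dark graphite crucibles, in a row on a white board at the start (order varies, about 90 mm apart). Straight collar, 56 mm outside, 22 mm high, wall 5 mm, to grip from above; below it a body tapering from 48 to 35 mm. 72 mm tall, collar's underside 50 mm up. Origin: centre of the foot's underside, z up. Side rails stand 13 mm above the board.
- crucible_64: The largest of four dark graphite crucibles, in a row on a white board at the start (order varies, about 90 mm apart). Straight collar, 64 mm outside, 22 mm high, wall 5 mm, to grip from above; below it a body tapering from 56 to 43 mm. 78 mm tall, collar's underside 56 mm up. Origin: centre of the foot's underside, z up. Side rails stand 13 mm above the board.
- plate_35: Fixed steel ring plate with the smallest hole: 98 x 86 x 5 mm, through hole of 35 mm; one of four in a row on the dark steel rack (order varies, 88 mm apart), its top 75 mm above the bench, open below. Origin: centre of the hole, 5 mm below the top face; z up, y along the row. The crucible with the 40 mm collar hangs here, collar's underside on the top face, body 1.5 mm clear all round.
- plate_43: Fixed steel ring plate with the second smallest hole: 98 x 86 x 5 mm, through hole of 43 mm; one of four in a row on the dark steel rack (order varies, 88 mm apart), its top 75 mm above the bench, open below. Origin: centre of the hole, 5 mm below the top face; z up, y along the row. The crucible with the 48 mm collar hangs here, collar's underside on the top face, body 1.5 mm clear all round.
- plate_51: Fixed steel ring plate with the second largest hole: 98 x 86 x 5 mm, through hole of 51 mm; one of four in a row on the dark steel rack (order varies, 88 mm apart), its top 75 mm above the bench, open below. Origin: centre of the hole, 5 mm below the top face; z up, y along the row. The crucible with the 56 mm collar hangs here, collar's underside on the top face, body 1.5 mm clear all round.
- plate_59: Fixed steel ring plate with the largest hole: 98 x 86 x 5 mm, through hole of 59 mm; one of four in a row on the dark steel rack (order varies, 88 mm apart), its top 75 mm above the bench, open below. Origin: centre of the hole, 5 mm below the top face; z up, y along the row. The crucible with the 64 mm collar hangs here, collar's underside on the top face, body 1.5 mm clear all round.
- borax_dish: Small white ceramic dish, 56 mm across and 16 mm high, standing on the cooling tray at one end of the row of crucibles; to be left where it is. Origin: centre of its underside.
- tweezers: Steel soldering tweezers, about 122 mm long, 8 mm wide and 6 mm thick, lying on the bench between the tray and the rack; to be left where they are. Origin: near the middle, on the underside; y along their length.
Not all that is in view belongs to the job. What is shaped like the crucible_64 but purple or red is not meant.

How it is judged:
By the outcome, as a careful person would: the job done as asked, in the order asked, and still so for the second after the job is handed in, with the robot touching nothing.
It also fails if it takes over 104 s, if anything falls off the work surface, if the arm or the gripper's body presses on something with over 40 N, if the wrist force passes 120 N, or if a joint passes its speed limit or range.

## Working session

There is one attempt and no reset: what is moved stays moved. The work goes in short steps, Python scripts to look and compute and a tool call to move; the robot and the scene stay as the last step left them, time stands still between calls to the robot, and variables do not carry over. Pictures are saved under pics/ and viewed, at most 14 in all, crops included, and the job is handed in when it is done.

Besides the shell and the picture viewer there is one more tool, called by a JSON object that holds its "method" and its "body", one argument or row to a line. servo_tool: Moves the arm, as the interface text tells. Its arguments: {"type":"object","properties":{"moves":{"type":"array"}},"required":["moves"]}

```bash
mkdir -p pics; ls; python3 - <<'E'
from bench import robot
import cv2
o=robot.get_obs()
print({k:o[k] for k in('time','tool_pos','ee_rot','width')})
for n in("scene","top"):
    s=robot.snapshot(n); cv2.imwrite(f"pics/{n}0.png",s["image"]); print(n,s["fx"],s["fy"],s["cx"],s["cy"],s["eye"],s["orientation"])
s=robot.snapshot("wrist");cv2.imwrite("pics/wrist0.png",s["image"]);print({k:s[k] for k in s if k!="image"})
E
```

```text
pics
{'time': 0.0, 'tool_pos': array([0.24526872, 0.49166675, 0.20434706]), 'ee_rot': array([-3.13942211e+00, -1.81175574e-04,  2.67881861e+00]), 'width': 0.09385691232790844}
scene 462.87282251626914 462.87282251626914 314.85968405553075 190.9933929456641 [ 0.86553015 -0.23436521  0.76220988] [-2.57885509 -0.00392583  1.01106246]
top 456.8409765591002 456.8409765591002 316.6588152439382 198.59925648090967 [0.28647505 0.02917795 1.03209448] [-2.95264275 -0.01202696 -1.56149195]
{'fx': 309.70691628693146, 'fy': 309.70691628693146, 'cx': 319.424154326763, 'cy': 199.29221442466763, 'T_tool_cam': array([[-7.04954939e-04, -9.59742749e-01, -2.80879616e-01,
         8.14649224e-02],
       [ 9.99999735e-01, -6.24965254e-04, -3.74355684e-04,
        -6.46142432e-04],
       [ 1.83745153e-04, -2.80879805e-01,  9.59742935e-01,
        -1.79000024e-01],
       [ 0.00000000e+00,  0.00000000e+00,  0.00000000e+00,
         1.00000000e+00]])}
```

View pics/top0.png

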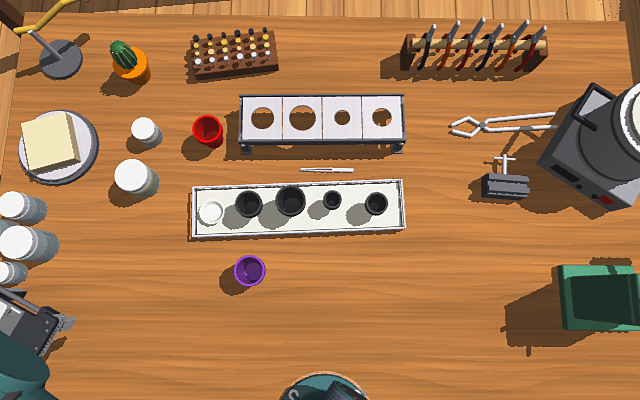

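View pics/scene0.png

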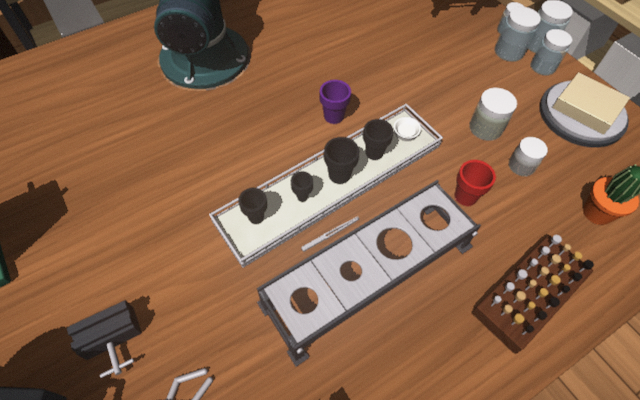

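View pics/wrist0.png

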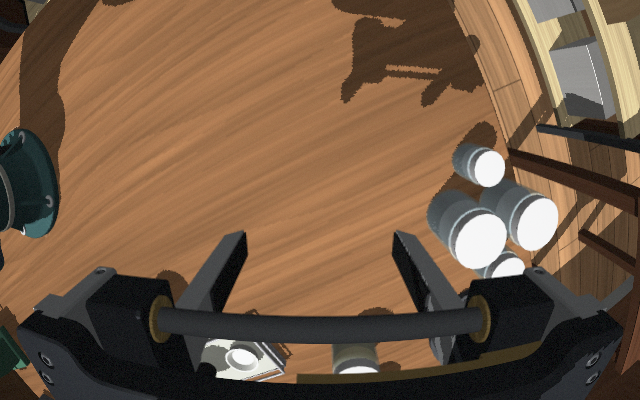

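Top view: dark crucibles on the white tray at about (248,204), (290,200), (332,200), (376,204), with the dish at (210,213). The rack holes are at (262,118), (302,118), (342,118), (382,118), and the tweezers at (327,170). The scene view shows the same things; the wrist view does not cover the work area yet.

```bash
cat > h.py <<'E'
import numpy as np, cv2
from scipy.spatial.transform import Rotation as R
from bench import robot
def ray(s,u,v,obs=None):
    """eye, direction in world for pixels (fixed camera, or wrist given obs)"""
    u=np.atleast_1d(u).astype(float);v=np.atleast_1d(v).astype(float)
    if "eye" in s:
        d=np.c_[(u-s["cx"])/s["fx"],(v-s["cy"])/s["fy"],np.ones_like(u)]
        return np.array(s["eye"]),d@R.from_euler("xyz",s["orientation"]).as_matrix().T
    x,y=u-s["cx"],v-s["cy"];r=np.hypot(x,y)+1e-9;t=r/s["fx"]
    d=np.c_[x/r*np.sin(t),y/r*np.sin(t),np.cos(t)]
    T=s["T_tool_cam"];Rt=R.from_euler("xyz",obs["ee_rot"]).as_matrix()
    return Rt@T[:3,3]+obs["tool_pos"],d@T[:3,:3].T@Rt.T
def plane(e,d,z):
    return e+d*((z-e[2])/d[:,2])[:,None]
def tri(rays):
    A=np.zeros((3,3));b=np.zeros(3)
    for e,d in rays:
        d=np.ravel(d)/np.linalg.norm(d);P=np.eye(3)-np.outer(d,d);A+=P;b+=P@e
    p=np.linalg.solve(A,b)
    return p,[np.linalg.norm(np.cross(p-e,np.ravel(d)/np.linalg.norm(d))) for e,d in rays]
E
python3 - <<'E'
from h import *
for n in("top","scene"):
    s=robot.snapshot(n)
    im=s["image"]
    hsv=cv2.cvtColor(im,cv2.COLOR_BGR2HSV)
    for lab,m in(("dark",(hsv[...,2]<75)&(hsv[...,1]<110)),("brown",(hsv[...,1]>90)&(hsv[...,2]>25))):
        m=cv2.morphologyEx(m.astype(np.uint8),cv2.MORPH_OPEN,np.ones((3,3)))
        c,_=cv2.findContours(m,cv2.RETR_LIST,cv2.CHAIN_APPROX_NONE)
        for k in c:
            a=cv2.contourArea(k)
            if 120<a<2500 and len(k)>10:
                (x,y),ax,an=cv2.fitEllipse(k)
                if max(ax)/min(ax)<2 and ((180<x<410 and 90<y<240) if n=="top" else (200<x<480 and 100<y<330)):
                    p=plane(*ray(s,x,y),.075 if lab=="brown" else .07)[0]
                    print(n,lab,round(x,1),round(y,1),np.round(ax,1),int(a),np.round(p,3))
i=cv2.imread("pics/top0.png")[80:250,180:415];cv2.imwrite("pics/c1.png",cv2.resize(i,None,fx=3.4,fy=3.4,interpolation=2))
E
```

```text
top dark 376.7 202.4 [17.  18.2] 241 [ 0.464 -0.109  0.07 ]
top dark 332.4 198.3 [13.9 15.9] 169 [ 0.472 -0.015  0.07 ]
top dark 248.1 202.3 [22.3 24.6] 424 [0.461 0.166 0.07 ]
top dark 290.7 199.2 [25.3 27.7] 541 [0.469 0.075 0.07 ]
top brown 341.8 117.4 [13.1 14.3] 145 [ 0.653 -0.035  0.075]
top brown 381.4 117.1 [16.4 17.7] 226 [ 0.655 -0.122  0.075]
top brown 262.2 117.9 [20.1 21.1] 330 [0.649 0.141 0.075]
top brown 302.0 117.6 [23.4 24.6] 450 [0.651 0.053 0.075]
scene dark 253.3 204.1 [26.  34.3] 679 [ 0.463 -0.105  0.07 ]
scene dark 302.0 184.7 [20.4 27.8] 430 [ 0.474 -0.013  0.07 ]
scene dark 340.9 158.2 [33.1 45.4] 1145 [0.462 0.079 0.07 ]
scene dark 377.0 137.6 [27.8 40.2] 843 [0.458 0.164 0.07 ]
scene brown 296.7 301.2 [11.3 18.9] 128 [ 0.654 -0.131  0.075]
scene brown 397.3 242.6 [24.4 30.5] 579 [0.656 0.06  0.075]
scene brown 433.7 220.3 [16.  26.4] 318 [0.655 0.137 0.075]
```

View pics/c1.png

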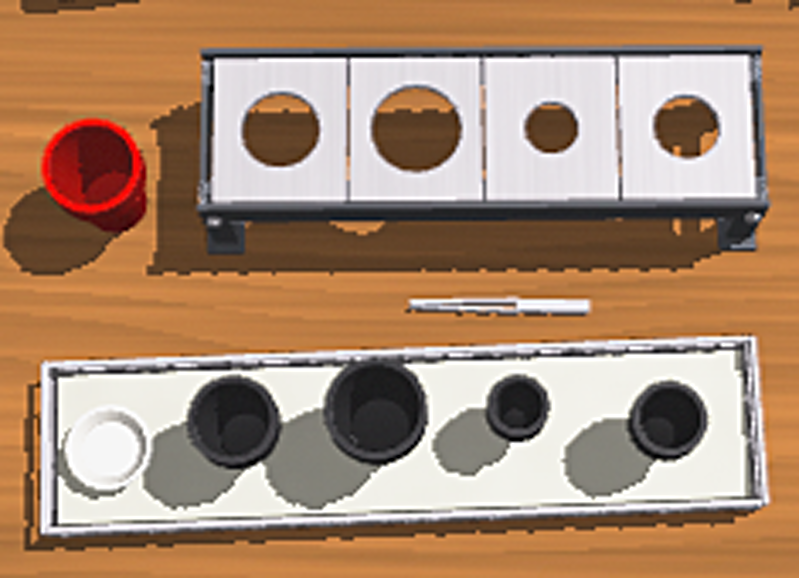

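The zoomed crop shows the tray from left (+y) to right as 56, 64, 40, 48, and the holes in matching order 51, 59, 35, 43, with sizes agreeing. The red and purple cups are distractors. Next I'll turn the tool so it closes along world x (yaw 90°) and look from close by.

{"method": "servo_tool", "body": {
  "moves": [
    [-1.5, -1, -0.8, 1.1, 0],
    [-3, -2, -0.8, 2.2, 0],
    [-4.5, -3, -0.8, 3.3, 0],
    [-6, -4, -0.8, 4.4, 0],
    [-7.5, -5, -0.8, 5.5, 0],
    [-9, -6, -0.8, 6.6, 0],
    [-10.4, -7, -0.8, 7.7, 0],
    [-11.8, -7.9, -0.8, 8.8, 0],
    [-13.2, -8.6, -0.8, 9.7, 0],
    [-14.5, -9.3, -0.8, 10.58, 0]
  ]
}}

```text
time: 1.08
tool_pos: [0.4564, 0.1351, 0.2257]
ee_rot: [3.141, -0.0, 1.566]
wrist_force: [0.2, 1.3, -0.3]
width: 0.0938
finger_force: 0.0
```

{"method": "servo_tool", "body": {
  "moves": [
    [0, 0, 0, 0, 0],
    [0, 0, 0, 0, 0],
    [0, 0, 0, 0, 0],
    [0, 0, 0, 0, 0]
  ]
}}

```text
time: 1.42
tool_pos: [0.4553, 0.138, 0.2255]
ee_rot: [-3.141, -0.001, 1.573]
wrist_force: [-0.4, -0.3, -0.2]
width: 0.0942
finger_force: 0.0
```

```bash
python3 - <<'E'
from h import *
for i in range(3):
    o=robot.get_obs();s=robot.snapshot("wrist")
    print(o["time"],o["tool_pos"].round(4),o["ee_rot"].round(4),np.round(o["qvel"],3).tolist())
cv2.imwrite("pics/w1.png",s["image"])
E
```

```text
1.4167 [0.4553 0.138  0.2255] [-3.1414e+00 -5.0000e-04  1.5730e+00] [0.015, -0.003, -0.001, -0.004, 0.0, 0.001]
1.4667 [0.4552 0.1383 0.2256] [ 3.1416e+00 -4.0000e-04  1.5736e+00] [0.007, -0.003, 0.001, -0.003, 0.001, -0.001]
1.5167 [0.4552 0.1383 0.2256] [ 3.1414e+00 -3.0000e-04  1.5737e+00] [0.003, -0.001, -0.0, -0.002, -0.001, 0.001]
```

View pics/w1.png

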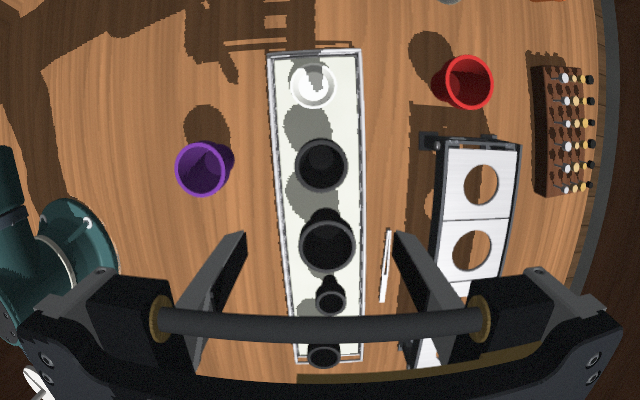

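The wrist view shows the 56 rim at (321,165), the 64 at (327,245), the 40 at (331,300) and the 48 at (323,355), and the 51 and 59 holes at (481,185) and (472,250). I'll sweep the wrist camera over the tray and the rack, storing views.

```bash
cat >> h.py <<'E'
import pickle
def snap(name):
    o=robot.get_obs();s=robot.snapshot("wrist");pickle.dump((dict(o),dict(s)),open(f"pics/{name}.pkl","wb"));cv2.imwrite(f"pics/{name}.png",s["image"])
    print(o["time"],o["tool_pos"].round(4),o["ee_rot"].round(4));return o,s
def load(name): return pickle.load(open(f"pics/{name}.pkl","rb"))
E
python3 -c "from h import *; snap('a')"
```

```text
1.5667 [0.4553 0.1383 0.2257] [ 3.1413e+00 -3.0000e-04  1.5737e+00]
```

{"method": "servo_tool", "body": {
  "moves": [
    [-1.6, 0, 0, 0, 0],
    [-3.2, 0, 0, 0, 0],
    [-4, 0, 0, 0, 0],
    [-4, 0, 0, 0, 0],
    [-4, 0, 0, 0, 0],
    [-4, 0, 0, 0, 0]
  ]
}}

```text
time: 2.12
tool_pos: [0.4558, 0.038, 0.2256]
ee_rot: [3.141, -0.001, 1.572]
wrist_force: [-0.3, 0.1, 1.3]
width: 0.094
finger_force: 0.0
```

```bash
python3 -c "from h import *; snap('b')"
```

```text
2.1167 [0.4558 0.038  0.2256] [ 3.1414e+00 -9.0000e-04  1.5720e+00]
```

{"method": "servo_tool", "body": {
  "moves": [
    [-1.6, 0, 0, 0, 0],
    [-3.2, 0, 0, 0, 0],
    [-4.8, 0, 0, 0, 0],
    [-6, 0, 0, 0, 0],
    [-6, 0, 0, 0, 0],
    [-6, 0, 0, 0, 0],
    [-6, 0, 0, 0, 0]
  ]
}}

```text
time: 2.75
tool_pos: [0.4562, -0.1116, 0.2254]
ee_rot: [-3.142, -0.001, 1.572]
wrist_force: [0.4, -0.6, -0.6]
width: 0.0941
finger_force: 0.0
```

```bash
python3 -c "from h import *; snap('c')"
```

```text
2.75 [ 0.4562 -0.1116  0.2254] [-3.1415e+00 -1.1000e-03  1.5724e+00]
```

{"method": "servo_tool", "body": {
  "moves": [
    [0, 1.6, 0, 0, 0],
    [0, 3.2, 0, 0, 0],
    [0, 4.8, 0, 0, 0],
    [0, 6.4, 0, 0, 0],
    [0, 7.2, 0, 0, 0],
    [0, 7.2, 0, 0, 0],
    [0, 7.2, 0, 0, 0],
    [0, 7.2, 0, 0, 0]
  ]
}}

```text
time: 3.47
tool_pos: [0.6352, -0.1116, 0.2257]
ee_rot: [-3.141, -0.0, 1.573]
wrist_force: [-0.5, -1.3, -0.3]
width: 0.0943
finger_force: 0.0
```

```bash
python3 -c "from h import *; snap('d')"
```

```text
3.4667 [ 0.6352 -0.1116  0.2257] [-3.1409e+00 -2.0000e-04  1.5727e+00]
```

{"method": "servo_tool", "body": {
  "moves": [
    [1.6, 0, 0, 0, 0],
    [3.2, 0, 0, 0, 0],
    [4, 0, 0, 0, 0],
    [4, 0, 0, 0, 0],
    [4, 0, 0, 0, 0],
    [4, 0, 0, 0, 0]
  ]
}}

```text
time: 4.02
tool_pos: [0.6352, -0.0138, 0.2264]
ee_rot: [3.14, 0.001, 1.57]
wrist_force: [0.2, -0.2, -0.7]
width: 0.0941
finger_force: 0.0
```

```bash
python3 -c "from h import *; snap('e')"
```

```text
4.0167 [ 0.6352 -0.0138  0.2264] [3.1405e+00 9.0000e-04 1.5703e+00]
```

{"method": "servo_tool", "body": {
  "moves": [
    [1.6, 0, 0, 0, 0],
    [3.2, 0, 0, 0, 0],
    [4, 0, 0, 0, 0],
    [4, 0, 0, 0, 0],
    [4, 0, 0, 0, 0],
    [4, 0, 0, 0, 0]
  ]
}}

```text
time: 4.57
tool_pos: [0.636, 0.0851, 0.2255]
ee_rot: [-3.142, 0.001, 1.569]
wrist_force: [-0.6, -0.3, 1.2]
width: 0.0939
finger_force: 0.0
```

```bash
python3 -c "
from h import *; snap('f')
cv2.imwrite('pics/m1.png',np.vstack([np.hstack([cv2.resize(load(n)[1]['image'],(400,250)) for n in p]) for p in('bc','de')]))"
```

```text
4.5667 [0.636  0.0851 0.2255] [-3.1416e+00  1.0000e-03  1.5688e+00]
```

View pics/m1.png

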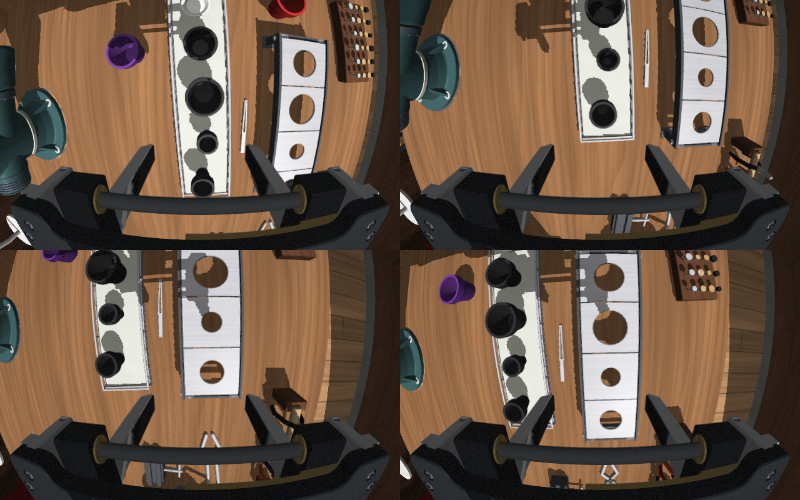

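Views b–e show all crucibles and all four holes clearly; the bodies lean away from the image centre, so only the rim's far arc is a true collar edge. Fit those arcs.

```bash
cat >> h.py <<'E'
CR={56:(.461,.166),64:(.469,.075),40:(.472,-.015),48:(.464,-.109)}
HO={51:(.649,.141),59:(.651,.053),35:(.653,-.035),43:(.655,-.122)}
def circ(P):
    A=np.c_[2*P,np.ones(len(P))];x=np.linalg.lstsq(A,(P**2).sum(1),rcond=None)[0]
    return x[:2],np.sqrt(x[2]+x[:2]@x[:2])
def arcs(o,s,kind):
    """contours of dark crucibles ('c') or brown holes ('h') as pixel arrays"""
    hsv=cv2.cvtColor(s["image"],cv2.COLOR_BGR2HSV).astype(int)
    m=(hsv[...,2]<85) if kind=="c" else (hsv[...,1]>70)|(hsv[...,2]<90)
    m=m.astype(np.uint8);m=cv2.morphologyEx(m,cv2.MORPH_OPEN,np.ones((5,5)))
    c,_=cv2.findContours(m,cv2.RETR_EXTERNAL if kind=="c" else cv2.RETR_LIST,cv2.CHAIN_APPROX_NONE)
    return [k[:,0] for k in c if 200<cv2.contourArea(k)<6000]
def fit(o,s,k,z,kind):
    """circle on plane z through the arc that is a true top edge; centre, radius, rms"""
    e,d=ray(s,k[:,0],k[:,1],o);P=plane(e,d,z)[:,:2];n=e[:2]
    c=P.mean(0)
    for _ in range(6):
        a=(c-n);L=np.linalg.norm(a);a=a/max(L,1e-9)
        q=(P-c)@a*(1 if kind=="c" else -1)
        r=np.linalg.norm(P-c,axis=1);S=P[(q>0.0)&(abs(r-np.median(r[q>0]))<.003)]
        if len(S)<12:return None
        c,R_=circ(S)
    return c,R_,np.std(np.linalg.norm(S-c,axis=1)),L
E
python3 - <<'E'
from h import *
for kind,T,zs in(("h",HO,(.065,.075,.085)),("c",CR,None)):
    for key,t in T.items():
        for n in "abcdef":
            o,s=load(n)
            for k in arcs(o,s,kind):
                if k[:,1].max()>325:continue
                zz=zs or [key*.75e-3+.03+h for h in(0,.008,.016)]
                f=[fit(o,s,k,z,kind) for z in zz]
                if any(x is None for x in f):continue
                if np.linalg.norm(f[1][0]-t)<.03 and f[1][3]<.25:
                    print(kind,key,n,*[(round(z,3),*np.round(x[0]*1e3,1),'D%.1f'%(2e3*x[1]))for z,x in zip(zz,f)],'rms%.2f L%.2f'%(f[1][2]*1e3,f[1][3]))
E
```

```text
h 51 a (0.065, np.float64(656.6), np.float64(139.5), 'D49.9') (0.075, np.float64(650.7), np.float64(141.9), 'D48.4') (0.085, np.float64(644.7), np.float64(144.2), 'D46.9') rms0.39 L0.21
h 51 b (0.065, np.float64(656.1), np.float64(142.1), 'D49.3') (0.075, np.float64(650.2), np.float64(141.5), 'D47.8') (0.085, np.float64(644.3), np.float64(140.8), 'D46.4') rms0.32 L0.20
h 51 e (0.065, np.float64(651.2), np.float64(144.4), 'D51.6') (0.075, np.float64(650.7), np.float64(142.2), 'D50.1') (0.085, np.float64(650.3), np.float64(139.9), 'D48.6') rms0.43 L0.08
h 51 f (0.065, np.float64(651.2), np.float64(142.2), 'D48.5') (0.075, np.float64(650.7), np.float64(142.9), 'D47.1') (0.085, np.float64(650.3), np.float64(143.7), 'D45.7') rms0.54 L0.03
h 59 b (0.065, np.float64(658.3), np.float64(51.8), 'D58.1') (0.075, np.float64(652.4), np.float64(53.8), 'D56.4') (0.085, np.float64(646.4), np.float64(55.8), 'D54.7') rms0.43 L0.21
h 59 c (0.065, np.float64(658.4), np.float64(55.7), 'D58.1') (0.075, np.float64(652.4), np.float64(53.2), 'D56.4') (0.085, np.float64(646.5), np.float64(50.6), 'D54.7') rms0
[... 4209 characters left out ...]
t64(469.3), np.float64(-13.0), 'D38.7') rms0.31 L0.02
c 40 d (0.06, np.float64(460.8), np.float64(-11.6), 'D40.1') (0.068, np.float64(464.8), np.float64(-12.0), 'D39.2') (0.076, np.float64(468.9), np.float64(-12.5), 'D38.3') rms0.43 L0.17
c 40 e (0.06, np.float64(460.4), np.float64(-17.8), 'D39.6') (0.068, np.float64(464.5), np.float64(-15.8), 'D38.7') (0.076, np.float64(468.5), np.float64(-13.8), 'D37.7') rms0.36 L0.19
c 48 c (0.066, np.float64(461.8), np.float64(-111.0), 'D47.6') (0.074, np.float64(461.7), np.float64(-109.1), 'D46.5') (0.082, np.float64(461.6), np.float64(-107.2), 'D45.3') rms0.42 L0.08
c 48 d (0.066, np.float64(451.2), np.float64(-111.2), 'D47.8') (0.074, np.float64(455.5), np.float64(-109.3), 'D46.7') (0.082, np.float64(459.9), np.float64(-107.4), 'D45.6') rms0.46 L0.20
  return _methods._mean(a, axis=axis, dtype=dtype,
  ret = ret.dtype.type(ret / rcount)
```

Both independent directions of parallax agree.

- **Holes:** all lie at z = 75 mm, with 88 mm spacing.
- **Crucible rims:** they triangulate to about 78, 84, 90 and 96 mm, so the board is about 18 mm high and the collar undersides are at 56, 62, 68 and 74 mm.
- **Crucible centres (mm):** 40 at (469.5, −13.0), 48 at (461.4, −106.8), 56 at (456.3, 163.5), 64 at (462.8, 75.0).

I'll start with the 40.

{"method": "servo_tool", "body": {
  "moves": [
    [-0.8, -1.35, 0, 0, 0],
    [-1.6, -2.7, 0, 0, 0],
    [-2.4, -4, 0, 0, 0],
    [-3.2, -5.4, 0, 0, 0],
    [-3.92, -6.66, 0, 0, 0],
    [-3.92, -6.66, 0, 0, 0],
    [-3.92, -6.66, 0, 0, 0],
    [-3.92, -6.66, 1, 0, 0],
    [-3.92, -6.66, 2, 0, 0],
    [-3.92, -6.66, 2, 0, 0]
  ]
}}

```text
time: 5.45
tool_pos: [0.4675, -0.011, 0.1705]
ee_rot: [-3.133, -0.001, 1.57]
wrist_force: [-1.3, 0.0, -0.8]
width: 0.094
finger_force: 0.0
```

{"method": "servo_tool", "body": {
  "moves": [
    [0, 0, 0, 0, 0.3],
    [0, 0, 0, 0, 0.3],
    [0, 0, 0, 0, 0.3]
  ]
}}

```text
time: 5.7
tool_pos: [0.4709, -0.0111, 0.1773]
ee_rot: [3.139, 0.0, 1.571]
wrist_force: [-0.8, 0.4, -0.0]
width: 0.0776
finger_force: 0.0
```

```bash
python3 - <<'E'
from h import *
o,s=snap('g')
for k in arcs(o,s,"c"):
    f=fit(o,s,k,.078,"c")
    if f: print(np.round(f[0]*1e3,1),2e3*f[1],f[2],f[3])
E
```

```text
5.7 [ 0.4709 -0.0111  0.1773] [3.1385e+00 3.0000e-04 1.5709e+00]
[ 461.  -114.4] 42.95732621032851 0.00072536726631366 0.1849011503843749
[469.  -13.6] 36.05224390266166 0.0005211639496709707 0.08383608100284914
[463.1  75.7] 66.7094127185465 0.00031293992059079856 0.009366140983099276
[735.4 166.3] 68.97368515135167 0.0015242200097984738 0.28159641346494885
[457.5 154.3] 55.50682604210289 0.0017065900697416988 0.08484681560258077
  return _methods._mean(a, axis=axis, dtype=dtype,
  ret = ret.dtype.type(ret / rcount)
```

{"method": "servo_tool", "body": {
  "moves": [
    [-0.08, -0.06, 1, 0, 0.3],
    [-0.08, -0.06, 2, 0, 0.3],
    [-0.08, -0.06, 3, 0, 0.3],
    [-0.08, -0.06, 3.8, 0, 0.3],
    [-0.08, -0.06, 4.4, 0, 0.3],
    [-0.08, -0.06, 4.68, 0, 0.3],
    [-0.08, -0.06, 4.68, 0, 0.3],
    [-0.08, -0.06, 4.68, 0, 0.3]
  ]
}}

```text
time: 6.42
tool_pos: [0.4687, -0.013, 0.0595]
ee_rot: [3.14, 0.0, 1.571]
wrist_force: [-0.1, -0.1, -0.1]
width: 0.0659
finger_force: 0.0
```

{"method": "servo_tool", "body": {
  "moves": [
    [0, 0, 0, 0, 0.5],
    [0, 0, 0, 0, 0.6],
    [0, 0, 0, 0, 0.7],
    [0, 0, 0, 0, 1],
    [0, 0, 0, 0, 1],
    [0, 0, 0, 0, 1],
    [0, 0, 0, 0, 1],
    [0, 0, 0, 0, 1]
  ]
}}

```text
time: 7.08
tool_pos: [0.4684, -0.0131, 0.0592]
ee_rot: [3.14, 0.0, 1.571]
wrist_force: [-0.1, -0.2, 3.9]
width: 0.0399
finger_force: 29.9
```

{"method": "servo_tool", "body": {
  "moves": [
    [0, 0, -0.3, 0, 1],
    [0, 0, -0.9, 0, 1],
    [0, 0, -1.7, 0, 1],
    [0, 0, -2.7, 0, 1],
    [0, 0, -3.7, 0, 1],
    [0, 0, -4.5, 0, 1],
    [0, 0, -4.5, 0, 1],
    [0, 0, -4.5, 0, 1]
  ]
}}

```text
time: 7.75
tool_pos: [0.4683, -0.013, 0.1716]
ee_rot: [3.14, 0.0, 1.571]
wrist_force: [-0.3, -0.5, -0.9]
width: 0.04
finger_force: 29.9
```

{"method": "servo_tool", "body": {
  "moves": [
    [-0.15, 1.4, 0, 0, 1],
    [-0.3, 2.8, 0, 0, 1],
    [-0.45, 4.2, 0, 0, 1],
    [-0.6, 5.6, 0, 0, 1],
    [-0.75, 6.8, 0, 0, 1],
    [-0.82, 7.4, 0, 0, 1],
    [-0.82, 7.4, 0, 0, 1],
    [-0.82, 7.4, 0, 0, 1],
    [-0.82, 7.4, 0, 0, 1]
  ]
}}

```text
time: 8.5
tool_pos: [0.6513, -0.0332, 0.1691]
ee_rot: [-3.138, -0.001, 1.571]
wrist_force: [0.7, 0.6, 0.2]
width: 0.0401
finger_force: 29.9
```

```bash
python3 - <<'E'
from h import *
o,s=snap('g2')
cv2.imwrite('pics/g2c.png',cv2.resize(s["image"][100:320,170:470],(750,550)))
E
```

```text
8.5 [ 0.6513 -0.0332  0.1691] [-3.1377e+00 -6.0000e-04  1.5709e+00]
```

View pics/g2c.png

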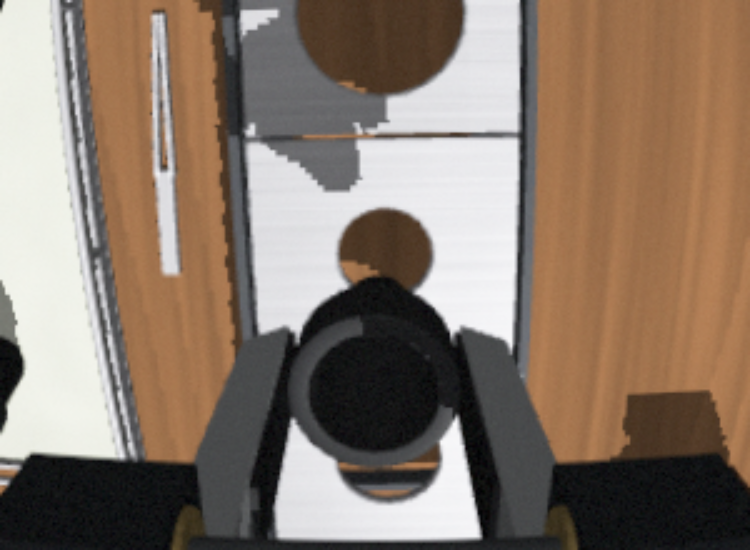

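The crop shows the 40 held upright with its rim at about crop pixel (375,387), i.e. full-image (320,254). The 35 hole is just visible in front of it. I'll measure the rim against the TCP to get the camera bias.

```bash
cat >> h.py <<'E'
def held(o,s,D,up=.0185):
    """centre of the gripped crucible's mouth (inner rim circle) in world, less TCP, mm"""
    g=cv2.GaussianBlur(cv2.cvtColor(s["image"],cv2.COLOR_BGR2GRAY),(3,3),0)
    for th in (34,40,46):
        m=(g<th).astype(np.uint8);m[:,:170]=0;m[:,470:]=0
        m=cv2.morphologyEx(m,cv2.MORPH_OPEN,cv2.getStructuringElement(cv2.MORPH_ELLIPSE,(9,9)))
        c,_=cv2.findContours(m,cv2.RETR_EXTERNAL,cv2.CHAIN_APPROX_NONE)
        for k in c:
            if cv2.pointPolygonTest(k,(320,253),False)<=0: continue
            P=plane(*ray(s,k[:,0,0],k[:,0,1],o),o["tool_pos"][2]+up)[:,:2]
            for _ in range(5):
                cc,r=circ(P);e=np.linalg.norm(P-cc,axis=1)-r;P=P[abs(e)<max(.0008,1.5*e.std())]
            print(th,"held off",np.round((cc-o["tool_pos"][:2])*1e3,2),"D",round(2e3*r,1),"of",D-10,"n",len(P),len(k))
E
python3 - <<'E'
from h import *
o,s=load('g2');held(o,s,40)
E
```

```text
34 held off [1.91 4.61] D 39.1 of 30 n 104 218
40 held off [7.19 3.27] D 43.7 of 30 n 156 305
46 held off [8.06 3.  ] D 45.2 of 30 n 152 306
```

```bash
python3 - <<'E'
from h import *
o,s=load('g2')
g=cv2.cvtColor(s["image"],cv2.COLOR_BGR2GRAY)
for r in (245,253,261): print(r,g[r,280:360].tolist())
for c in (312,320,328): print(c,g[210:300,c].tolist())
E
```

```text
245 [76, 78, 63, 15, 20, 17, 19, 39, 53, 59, 65, 66, 71, 74, 76, 78, 60, 34, 21, 20, 17, 11, 14, 16, 17, 19, 20, 17, 12, 19, 19, 23, 25, 14, 20, 13, 25, 20, 16, 21, 17, 24, 23, 27, 19, 12, 22, 17, 19, 17, 21, 19, 20, 17, 13, 14, 14, 23, 12, 23, 10, 15, 19, 26, 27, 30, 24, 27, 27, 23, 29, 23, 18, 4, 10, 16, 15, 44, 69, 72]
253 [58, 17, 16, 17, 9, 44, 54, 61, 64, 69, 69, 75, 81, 57, 28, 27, 24, 21, 20, 14, 17, 11, 18, 18, 25, 25, 21, 18, 19, 15, 18, 20, 24, 18, 26, 23, 26, 22, 26, 23, 23, 15, 16, 19, 21, 20, 16, 14, 24, 17, 27, 15, 17, 24, 25, 22, 21, 8, 15, 16, 17, 19, 16, 12, 19, 35, 35, 32, 29, 24, 29, 29, 27, 20, 11, 10, 19, 11, 18, 50]
261 [20, 19, 21, 15, 20, 34, 47, 60, 63, 67, 70, 75, 82, 67, 22, 25, 23, 28, 19, 19, 17, 18, 16, 14, 16, 16, 23, 21, 31, 20, 19, 20, 12, 20, 20, 19, 19, 21, 20, 23, 21, 13, 20, 17, 9, 26, 29, 21, 24, 25, 15, 17, 20, 13, 17, 18, 17, 21, 17, 17, 14, 19, 15, 19, 17, 34, 32, 35, 28, 26, 24, 28, 25, 20, 8, 6, 18, 14, 3, 11]
312 [124, 123, 107, 63, 32, 16, 12, 19, 21, 16, 17, 17, 17, 19, 21, 13, 38, 55, 65, 70, 73, 71, 74, 71, 54, 16, 14, 21, 23, 21, 15, 
[... 277 characters left out ...]
 17, 5, 22, 15, 13, 16, 11, 20, 31, 27, 31, 19, 27, 16, 31, 27, 23, 22, 23, 19, 18, 18, 21, 21, 18, 23, 22, 17, 23, 24, 19, 22, 18, 24, 22, 23, 20, 23, 23, 16, 24, 21, 15, 21, 16, 16, 24, 19, 19, 23, 18, 25, 22, 18, 22, 21, 24, 18, 20, 18, 19, 17, 34, 57, 77, 75, 74, 72, 76, 69, 42, 33, 33, 28, 34, 48, 97, 106, 126, 115, 86, 92]
328 [57, 52, 29, 22, 12, 22, 18, 15, 12, 18, 14, 23, 21, 12, 14, 13, 21, 24, 32, 26, 31, 16, 29, 28, 25, 18, 18, 22, 21, 21, 24, 17, 21, 25, 21, 19, 23, 20, 17, 19, 19, 22, 16, 24, 19, 19, 22, 15, 20, 19, 20, 24, 16, 20, 21, 21, 19, 20, 18, 14, 19, 17, 15, 19, 15, 21, 10, 24, 16, 41, 62, 75, 75, 75, 76, 69, 119, 95, 45, 28, 30, 31, 35, 71, 105, 107, 124, 114, 82, 78]
```

```bash
cat >> h.py <<'E'
def held(o,s,D,up=.0185,th=42,c0=(320,254)):
    """as above, from rays out of the mouth to the lit rim's inner edge"""
    g=cv2.GaussianBlur(cv2.cvtColor(s["image"],cv2.COLOR_BGR2GRAY),(3,3),0).astype(float)
    pol=cv2.warpPolar(g,(80,360),c0,80,cv2.WARP_POLAR_LINEAR)
    r0=np.array([next((j-(v[j]-th)/(v[j]-v[j-1]+1e-9) for j in range(8,80) if v[j]>th),np.nan) for v in pol])
    a=np.deg2rad(np.arange(360));k=np.isfinite(r0)
    u=c0[0]+r0*np.cos(a);v=c0[1]+r0*np.sin(a)
    P=plane(*ray(s,u[k],v[k],o),o["tool_pos"][2]+up)[:,:2]
    tp=plane(*ray(s,*c0,o),o["tool_pos"][2]+up)[0,:2]
    P=P[abs(np.linalg.norm(P-tp,axis=1)-(D/2-5)/1e3)<.003]
    for _ in range(8):
        cc,r=circ(P);e=np.linalg.norm(P-cc,axis=1)-r;P=P[abs(e)<max(.0005,2*e.std())]
    print("held off",np.round((cc-o["tool_pos"][:2])*1e3,2),"D",round(2e3*r,1),"of",D-10,"n",len(P),"rms",round(e.std()*1e3,2))
    return cc-o["tool_pos"][:2]
def hole(o,s,key):
    for k in arcs(o,s,"h"):
        f=fit(o,s,k,.075,"h")
        if f and np.linalg.norm(f[0]-HO[key])<.01: print("hole",key,np.round(f[0]*1e3,1),"D",round(2e3*f[1],1),"L",round(f[3],3))
E
python3 -W ignore - <<'E'
from h import *
o,s=load('g2');held(o,s,40);held(o,s,40,.0175);hole(o,s,59);hole(o,s,35)
E
```

```text
held off [ 0.37 -0.94] D 30.6 of 30 n 236 rms 0.18
held off [ 0.37 -1.45] D 30.7 of 30 n 234 rms 0.18
hole 59 [652.7  54.3] D 58.1 L 0.006
```

{"method": "servo_tool", "body": {
  "moves": [
    [0, 0.12, 0, 0, 1],
    [0, 0.12, 0, 0, 1],
    [0, 0.12, 0, 0, 1],
    [0, 0.12, 0.6, 0, 1],
    [0, 0.12, 1.2, 0, 1],
    [0, 0.12, 1.8, 0, 1],
    [0, 0.12, 2.3, 0, 1],
    [0, 0.12, 2.7, 0, 1],
    [0, 0.12, 2.8, 0, 1],
    [0, 0.12, 2.8, 0, 1]
  ]
}}

```text
time: 9.38
tool_pos: [0.6553, -0.0334, 0.0999]
ee_rot: [-3.14, -0.0, 1.571]
wrist_force: [0.1, 0.5, -0.8]
width: 0.0397
finger_force: 29.9
```

{"method": "servo_tool", "body": {
  "moves": [
    [0, 0, 0.2, 0, 1],
    [0, 0, 0.4, 0, 1],
    [0, 0, 0.5, 0, 1],
    [0, 0, 0.5, 0, 1],
    [0, 0, 0.5, 0, 1]
  ]
}}

```text
time: 9.8
tool_pos: [0.6559, -0.0335, 0.0885]
ee_rot: [-3.142, -0.0, 1.571]
wrist_force: [-0.4, 1.0, -1.5]
width: 0.0401
finger_force: 29.9
```

{"method": "servo_tool", "body": {
  "moves": [
    [0.01, -0.06, 0, 0, 1],
    [0.01, -0.06, 0, 0, 1],
    [0.01, -0.06, 0.1, 0, 1],
    [0.01, -0.06, 0.2, 0, 1],
    [0.01, -0.06, 0.25, 0, 1],
    [0.01, -0.06, 0.25, 0, 1],
    [0.01, -0.06, 0.25, 0, 1]
  ]
}}

```text
time: 10.38
tool_pos: [0.6543, -0.0332, 0.0819]
ee_rot: [-3.141, -0.0, 1.571]
wrist_force: [0.6, -0.5, -0.6]
width: 0.0397
finger_force: 29.9
```

{"method": "servo_tool", "body": {
  "moves": [
    [0, 0, 0.05, 0, 1],
    [0, 0, 0.1, 0, 1],
    [0, 0, 0.12, 0, 1],
    [0, 0, 0.12, 0, 1],
    [0, 0, 0.12, 0, 1]
  ]
}}

```text
time: 10.8
tool_pos: [0.6544, -0.0332, 0.0792]
ee_rot: [-3.142, -0.0, 1.571]
wrist_force: [-0.1, 0.7, -0.8]
width: 0.0398
finger_force: 29.9
```

{"method": "servo_tool", "body": {
  "moves": [
    [0, 0, 0.03, 0, 1],
    [0, 0, 0.06, 0, 1],
    [0, 0, 0.06, 0, 1],
    [0, 0, 0.06, 0, 1]
  ]
}}

```text
time: 11.13
tool_pos: [0.6544, -0.0332, 0.0776]
ee_rot: [-3.141, -0.0, 1.571]
wrist_force: [-0.3, 0.2, -1.4]
width: 0.0398
finger_force: 29.9
```

{"method": "servo_tool", "body": {
  "moves": [
    [0, 0, 0.02, 0, 1],
    [0, 0, 0.04, 0, 1],
    [0, 0, 0.04, 0, 1],
    [0, 0, 0.04, 0, 1]
  ]
}}

```text
time: 11.47
tool_pos: [0.6544, -0.0332, 0.0767]
ee_rot: [-3.142, -0.0, 1.571]
wrist_force: [0.5, 0.1, -0.8]
width: 0.0401
finger_force: 29.9
```

{"method": "servo_tool", "body": {
  "moves": [
    [0, 0, 0.02, 0, 1],
    [0, 0, 0.03, 0, 1],
    [0, 0, 0.03, 0, 1],
    [0, 0, 0.03, 0, 1]
  ]
}}

```text
time: 11.8
tool_pos: [0.6545, -0.0332, 0.0765]
ee_rot: [3.141, -0.0, 1.571]
wrist_force: [-1.3, -0.2, 2.4]
width: 0.0397
finger_force: 29.9
```

```bash
python3 -W ignore - <<'E'
from h import *
o,s=snap('g3')
print(o["wrist_force"],o["wrist_torque"])
held(o,s,40)
cv2.imwrite('pics/g3c.png',cv2.resize(s["image"][180:300,240:400],(800,600),interpolation=2))
E
```

```text
11.8 [ 0.6545 -0.0332  0.0765] [ 3.1412 -0.      1.5709]
[-1.33885244 -0.22376535  2.35902167] [-0.06802688  0.28227925  0.01560391]
held off [ 0.28 -0.92] D 30.6 of 30 n 249 rms 0.18
```

View pics/g3c.png

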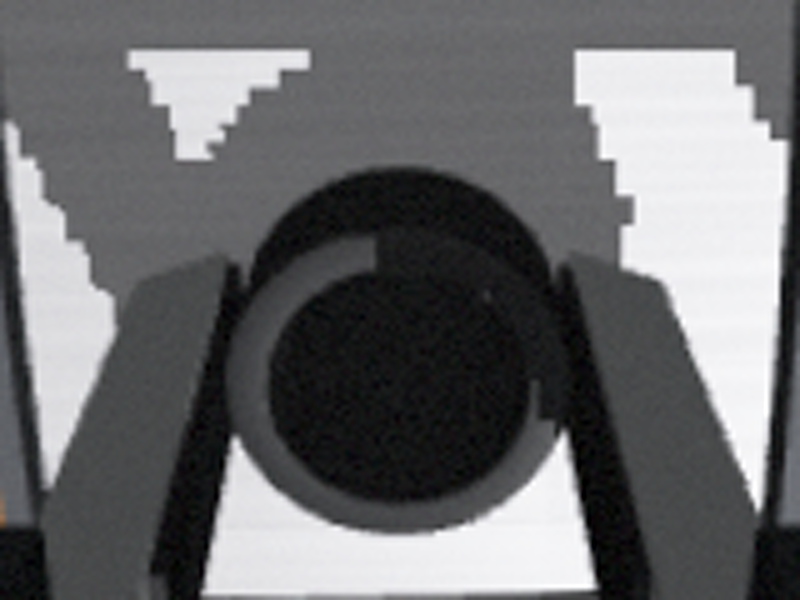

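The crop shows the collar seated flat on the plate with the rim upright; z stopped at 76.5 mm with a small upward reaction. Release and rise. (This means the board is about 19.5 mm high.)

{"method": "servo_tool", "body": {
  "moves": [
    [0, 0, 0.02, 0, 1],
    [0, 0, 0.02, 0, 1],
    [0, 0, 0, 0, 0.5],
    [0, 0, 0, 0, 0.45],
    [0, 0, 0, 0, 0.4],
    [0, 0, 0, 0, 0.4],
    [0, 0, 0, 0, 0.4],
    [0, 0, -0.5, 0, 0.4],
    [0, 0, -1.5, 0, 0.4],
    [0, 0, -2.7, 0, 0.4]
  ]
}}

```text
time: 12.68
tool_pos: [0.6529, -0.033, 0.1421]
ee_rot: [-3.136, -0.001, 1.571]
wrist_force: [1.0, 0.6, 0.4]
width: 0.0564
finger_force: 0.0
```

{"method": "servo_tool", "body": {
  "moves": [
    [0, 0, -1, 0, 0.4],
    [0, 0, -1, 0, 0.4],
    [0, 0, -1, 0, 0.4]
  ]
}}

```text
time: 12.93
tool_pos: [0.6558, -0.0334, 0.1719]
ee_rot: [3.136, 0.001, 1.571]
wrist_force: [0.1, 0.3, 0.7]
width: 0.0567
finger_force: 0.0
```

```bash
python3 -W ignore - <<'E'
from h import *
o,s=snap('g4')
for z in(.091,.097,.103):
    for k in arcs(o,s,"c"):
        f=fit(o,s,k,z,"c")
        if f and np.linalg.norm(f[0]-[.6545,-.0335])<.03: print(z,np.round(f[0]*1e3,1),2e3*f[1],f[2],f[3])
E
```

```text
12.9333 [ 0.6558 -0.0334  0.1719] [3.1356e+00 7.0000e-04 1.5708e+00]
0.091 [654.4 -34.9] 37.41187918115934 0.000237203819283481 0.08287455793502886
0.097 [654.4 -32.9] 36.54785178304778 0.00023172559677035303 0.08096056991232195
0.103 [654.4 -31. ] 35.68382438499255 0.00022624737425708843 0.07904658188960009
```

{"method": "servo_tool", "body": {
  "moves": [
    [-0.5, -1.3, 0, 0, 0.2],
    [-1, -2.7, 0, 0, 0.2],
    [-1.5, -4, 0, 0, 0.2],
    [-2, -5.4, 0, 0, 0.2],
    [-2.5, -6.7, 0, 0, 0.2],
    [-2.92, -7.77, 0, 0, 0.2],
    [-2.92, -7.77, 0, 0, 0.2],
    [-2.92, -7.77, 0, 0, 0.2],
    [-2.92, -7.77, 0, 0, 0.2],
    [-2.92, -7.77, 0, 0, 0.2]
  ]
}}

```text
time: 13.82
tool_pos: [0.4607, -0.1058, 0.1677]
ee_rot: [-3.141, -0.001, 1.572]
wrist_force: [0.8, -0.0, -0.7]
width: 0.0749
finger_force: 0.0
```

```bash
python3 -W ignore - <<'E'
from h import *
o,s=snap('i1')
for k in arcs(o,s,"c"):
        f=fit(o,s,k,.0855,"c")
        if f and np.linalg.norm(f[0]-[.4615,-.1065])<.03: print(np.round(f[0]*1e3,1),2e3*f[1],f[2],f[3])
E
```

```text
13.8167 [ 0.4607 -0.1058  0.1677] [-3.1406e+00 -8.0000e-04  1.5716e+00]
[ 461.2 -106.8] 44.136470423751064 0.0003320189815136688 0.08214876534272061
```

{"method": "servo_tool", "body": {
  "moves": [
    [-0.03, 0.02, 1, 0, 0.2],
    [-0.03, 0.02, 2, 0, 0.2],
    [-0.03, 0.02, 3, 0, 0.2],
    [-0.03, 0.02, 3.6, 0, 0.2],
    [-0.03, 0.02, 3.95, 0, 0.2],
    [-0.03, 0.02, 4.05, 0, 0.2],
    [-0.03, 0.02, 4.05, 0, 0.3],
    [-0.03, 0.02, 4.05, 0, 0.4],
    [-0.03, 0.02, 4.05, 0, 0.45],
    [-0.03, 0.02, 4.05, 0, 0.45]
  ]
}}

```text
time: 14.7
tool_pos: [0.4617, -0.1073, 0.0686]
ee_rot: [3.139, 0.001, 1.571]
wrist_force: [0.3, 0.6, -0.1]
width: 0.0533
finger_force: 0.0
```

{"method": "servo_tool", "body": {
  "moves": [
    [0, 0, 0, 0, 0.6],
    [0, 0, 0, 0, 0.8],
    [0, 0, 0, 0, 1],
    [0, 0, 0, 0, 1],
    [0, 0, 0, 0, 1],
    [0, 0, 0, 0, 1]
  ]
}}

```text
time: 15.2
tool_pos: [0.4614, -0.1073, 0.0682]
ee_rot: [3.14, 0.001, 1.571]
wrist_force: [-0.5, -0.3, 6.1]
width: 0.0478
finger_force: 30.0
```

{"method": "servo_tool", "body": {
  "moves": [
    [0, 0, -0.3, 0, 1],
    [0, 0, -0.9, 0, 1],
    [0, 0, -1.7, 0, 1],
    [0, 0, -2.7, 0, 1],
    [0, 0, -3.7, 0, 1],
    [0, 0, -4.5, 0, 1],
    [0, 0, -4.5, 0, 1],
    [0, 0, -4.5, 0, 1]
  ]
}}

```text
time: 15.87
tool_pos: [0.4608, -0.1071, 0.18]
ee_rot: [3.141, 0.0, 1.571]
wrist_force: [0.7, -0.0, -0.9]
width: 0.0476
finger_force: 30.0
```

{"method": "servo_tool", "body": {
  "moves": [
    [-0.1, 1.3, 0, 0, 1],
    [-0.2, 2.6, 0, 0, 1],
    [-0.3, 3.9, 0, 0, 1],
    [-0.4, 5.2, 0, 0, 1],
    [-0.5, 6.5, 0, 0, 1],
    [-0.61, 7.5, 0, 0, 1],
    [-0.61, 7.8, 0, 0, 1],
    [-0.61, 7.8, 0, 0, 1],
    [-0.61, 7.8, 0, 0, 1],
    [-0.61, 7.8, 0, 0, 1]
  ]
}}

```text
time: 16.7
tool_pos: [0.6542, -0.122, 0.1789]
ee_rot: [-3.139, -0.001, 1.571]
wrist_force: [-0.1, -0.6, -0.6]
width: 0.0475
finger_force: 30.0
```

```bash
python3 -W ignore - <<'E'
from h import *
o,s=snap('i2'); held(o,s,48,.0173);hole(o,s,59)
E
```

```text
16.7 [ 0.6542 -0.122   0.1789] [-3.1394e+00 -6.0000e-04  1.5707e+00]
held off [0.4  0.28] D 37.9 of 38 n 268 rms 0.18
hole 59 [653.3  52.6] D 56.6 L 0.093
```

{"method": "servo_tool", "body": {
  "moves": [
    [0, 0, 0.3, 0, 1],
    [0, 0, 1, 0, 1],
    [0, 0, 1.7, 0, 1],
    [0, 0, 2.3, 0, 1],
    [0, 0, 2.7, 0, 1],
    [0, 0, 2.9, 0, 1],
    [0, 0, 2.9, 0, 1],
    [0, 0, 2.9, 0, 1],
    [0, 0, 2.9, 0, 1]
  ]
}}

```text
time: 17.5
tool_pos: [0.6563, -0.1224, 0.1087]
ee_rot: [3.139, 0.001, 1.571]
wrist_force: [0.2, 1.0, -0.6]
width: 0.0477
finger_force: 30.0
```

{"method": "servo_tool", "body": {
  "moves": [
    [0, 0, 0.3, 0, 1],
    [0, 0, 0.6, 0, 1],
    [0, 0, 0.8, 0, 1],
    [0, 0, 0.95, 0, 1],
    [0, 0, 1, 0, 1],
    [0, 0, 1, 0, 1],
    [0, 0, 1, 0, 1]
  ]
}}

```text
time: 18.08
tool_pos: [0.6557, -0.1222, 0.0821]
ee_rot: [-3.142, -0.0, 1.571]
wrist_force: [0.3, -0.3, -1.1]
width: 0.0474
finger_force: 30.0
```

{"method": "servo_tool", "body": {
  "moves": [
    [-0.01, 0.02, 0.04, 0, 1],
    [-0.01, 0.02, 0.07, 0, 1],
    [-0.01, 0.02, 0.09, 0, 1],
    [-0.01, 0.02, 0.09, 0, 1],
    [-0.01, 0.02, 0.09, 0, 1]
  ]
}}

```text
time: 18.5
tool_pos: [0.6562, -0.1225, 0.08]
ee_rot: [3.141, -0.0, 1.571]
wrist_force: [-0.1, -0.3, -1.7]
width: 0.048
finger_force: 30.0
```

{"method": "servo_tool", "body": {
  "moves": [
    [0, 0, 0.02, 0, 1],
    [0, 0, 0.04, 0, 1],
    [0, 0, 0.04, 0, 1],
    [0, 0, 0.04, 0, 1]
  ]
}}

```text
time: 18.83
tool_pos: [0.6563, -0.1225, 0.0794]
ee_rot: [3.141, 0.0, 1.571]
wrist_force: [-0.3, -0.3, 1.5]
width: 0.0476
finger_force: 30.0
```

{"method": "servo_tool", "body": {
  "moves": [
    [0, 0, 0.02, 0, 1],
    [0, 0, 0.03, 0, 1],
    [0, 0, 0.03, 0, 1],
    [0, 0, 0.03, 0, 1]
  ]
}}

```text
time: 19.17
tool_pos: [0.6563, -0.1225, 0.0793]
ee_rot: [3.141, 0.0, 1.571]
wrist_force: [-1.8, 0.1, 5.4]
width: 0.0478
finger_force: 30.0
```

Seated (z stops at 79.3 mm, as predicted, with a 5 N reaction). Release, rise, and go to the 56.

{"method": "servo_tool", "body": {
  "moves": [
    [0, 0, 0, 0, 0.4],
    [0, 0, 0, 0, 0.35],
    [0, 0, 0, 0, 0.3],
    [0, 0, 0, 0, 0.3],
    [0, 0, 0, 0, 0.3],
    [0, 0, -0.5, 0, 0.3],
    [0, 0, -1.5, 0, 0.3],
    [0, 0, -2.7, 0, 0.3],
    [0, 0, -3.8, 0, 0.3],
    [0, 0, -3.8, 0, 0.3]
  ]
}}

```text
time: 20.0
tool_pos: [0.6595, -0.1234, 0.1826]
ee_rot: [3.128, 0.004, 1.571]
wrist_force: [0.1, 1.0, 1.0]
width: 0.0659
finger_force: 0.0
```

```bash
python3 -W ignore - <<'E'
from h import *
o,s=snap('i3')
for k in arcs(o,s,"c"):
        f=fit(o,s,k,.097,"c")
        if f and np.linalg.norm(f[0]-[.6565,-.122])<.03: print(np.round(f[0]*1e3,1),2e3*f[1],f[2],f[3])
E
```

```text
20.0 [ 0.6595 -0.1234  0.1826] [3.1277 0.0037 1.5709]
[ 656. -122.] 44.38563466015045 0.0003475437589577993 0.08065353995061496
```

{"method": "servo_tool", "body": {
  "moves": [
    [0.9, -0.6, 0, 0, 0.1],
    [2.1, -1.4, 0, 0, 0.1],
    [3.3, -2.3, 0, 0, 0.1],
    [4.5, -3.1, 0, 0, 0.1],
    [5.7, -4, 0, 0, 0.1],
    [6.9, -4.8, 0, 0, 0.1],
    [8.1, -5.7, 0, 0, 0.1],
    [9.3, -6.5, 0, 0, 0.1],
    [10.5, -7.4, 0, 0, 0.1],
    [11.44, -8, 0, 0, 0.1]
  ]
}}

```text
time: 20.88
tool_pos: [0.4535, 0.1652, 0.1723]
ee_rot: [-3.139, -0.0, 1.572]
wrist_force: [1.0, -0.1, 0.6]
width: 0.0847
finger_force: 0.0
```

{"method": "servo_tool", "body": {
  "moves": [
    [0, 0, 0, 0, 0.1],
    [0, 0, 0, 0, 0.1],
    [0, 0, 0, 0, 0.1],
    [0, 0, 0, 0, 0.1]
  ]
}}

```text
time: 21.22
tool_pos: [0.4566, 0.1626, 0.1727]
ee_rot: [-3.141, 0.001, 1.57]
wrist_force: [-0.1, 1.2, -0.4]
width: 0.0845
finger_force: 0.0
```

```bash
python3 -W ignore - <<'E'
from h import *
o,s=snap('j1')
for k in arcs(o,s,"c"):
        f=fit(o,s,k,.0915,"c")
        if f and np.linalg.norm(f[0]-[.4566,.1634])<.03: print(np.round(f[0]*1e3,1),2e3*f[1],f[2],f[3])
E
```

```text
21.2167 [0.4566 0.1626 0.1727] [-3.1410e+00  6.0000e-04  1.5695e+00]
[455.2 162.7] 51.3433674875456 0.0004018789783452899 0.0813064245080362
```

{"method": "servo_tool", "body": {
  "moves": [
    [0.03, -0.01, 1, 0, 0.1],
    [0.03, -0.01, 2, 0, 0.1],
    [0.03, -0.01, 3, 0, 0.1],
    [0.03, -0.01, 3.6, 0, 0.1],
    [0.03, -0.01, 3.9, 0, 0.1],
    [0.03, -0.01, 3.98, 0, 0.15],
    [0.03, -0.01, 3.98, 0, 0.2],
    [0.03, -0.01, 3.98, 0, 0.25],
    [0.03, -0.01, 3.98, 0, 0.3],
    [0.03, -0.01, 3.98, 0, 0.35]
  ]
}}

```text
time: 22.1
tool_pos: [0.4569, 0.1644, 0.0751]
ee_rot: [3.139, -0.001, 1.571]
wrist_force: [-0.4, 0.0, -0.2]
width: 0.0629
finger_force: 0.0
```

{"method": "servo_tool", "body": {
  "moves": [
    [0, 0, 0, 0, 0.5],
    [0, 0, 0, 0, 0.7],
    [0, 0, 0, 0, 1],
    [0, 0, 0, 0, 1],
    [0, 0, 0, 0, 1],
    [0, 0, 0, 0, 1]
  ]
}}

```text
time: 22.6
tool_pos: [0.4565, 0.1645, 0.0747]
ee_rot: [3.14, -0.0, 1.571]
wrist_force: [0.5, -0.5, 5.5]
width: 0.0556
finger_force: 30.0
```

{"method": "servo_tool", "body": {
  "moves": [
    [0, 0, -0.3, 0, 1],
    [0, 0, -0.9, 0, 1],
    [0, 0, -1.7, 0, 1],
    [0, 0, -2.7, 0, 1],
    [0, 0, -3.7, 0, 1],
    [0, 0, -4.5, 0, 1],
    [0, 0, -4.5, 0, 1],
    [0, 0, -4.5, 0, 1]
  ]
}}

```text
time: 23.27
tool_pos: [0.456, 0.1643, 0.1864]
ee_rot: [3.141, -0.0, 1.571]
wrist_force: [-0.2, 0.1, -1.7]
width: 0.0552
finger_force: 30.0
```

{"method": "servo_tool", "body": {
  "moves": [
    [-0.1, 1.3, 0, 0, 1],
    [-0.25, 2.6, 0, 0, 1],
    [-0.4, 3.9, 0, 0, 1],
    [-0.55, 5.2, 0, 0, 1],
    [-0.7, 6.5, 0, 0, 1],
    [-0.8, 7.5, 0, 0, 1],
    [-0.85, 7.76, 0, 0, 1],
    [-0.85, 7.76, 0, 0, 1],
    [-0.85, 7.76, 0, 0, 1],
    [-0.85, 7.76, 0, 0, 1]
  ]
}}

```text
time: 24.1
tool_pos: [0.6483, 0.1434, 0.1854]
ee_rot: [-3.139, -0.0, 1.571]
wrist_force: [-0.1, 0.2, -1.1]
width: 0.0556
finger_force: 30.0
```

```bash
python3 -W ignore - <<'E'
from h import *
o,s=snap('j2'); held(o,s,56,.0168)
E
```

```text
24.1 [0.6483 0.1434 0.1854] [-3.1392 -0.      1.5715]
held off [ 0.38 -1.45] D 45.8 of 46 n 280 rms 0.18
```

{"method": "servo_tool", "body": {
  "moves": [
    [0, 0, 0.3, 0, 1],
    [0, 0, 1, 0, 1],
    [0, 0, 1.7, 0, 1],
    [0, 0, 2.3, 0, 1],
    [0, 0, 2.7, 0, 1],
    [0, 0, 2.9, 0, 1],
    [0, 0, 2.9, 0, 1],
    [0, 0, 2.9, 0, 1],
    [0, 0, 2.9, 0, 1]
  ]
}}

```text
time: 24.9
tool_pos: [0.6506, 0.1432, 0.1153]
ee_rot: [3.139, -0.0, 1.571]
wrist_force: [-0.1, 0.2, -0.3]
width: 0.0559
finger_force: 30.0
```

{"method": "servo_tool", "body": {
  "moves": [
    [0, 0, 0.3, 0, 1],
    [0, 0, 0.6, 0, 1],
    [0, 0, 0.9, 0, 1],
    [0, 0, 1.1, 0, 1],
    [0, 0, 1.22, 0, 1],
    [0, 0, 1.22, 0, 1],
    [0, 0, 1.22, 0, 1],
    [0, 0, 1.22, 0, 1]
  ]
}}

```text
time: 25.57
tool_pos: [0.6501, 0.1431, 0.0836]
ee_rot: [3.141, -0.0, 1.571]
wrist_force: [0.4, 0.6, -1.1]
width: 0.0553
finger_force: 30.0
```

{"method": "servo_tool", "body": {
  "moves": [
    [0, 0.01, 0.04, 0, 1],
    [0, 0.01, 0.08, 0, 1],
    [0, 0.01, 0.11, 0, 1],
    [0, 0.01, 0.11, 0, 1],
    [0, 0.01, 0.11, 0, 1]
  ]
}}

```text
time: 25.98
tool_pos: [0.6501, 0.143, 0.0805]
ee_rot: [-3.142, -0.0, 1.571]
wrist_force: [0.2, -0.2, -1.8]
width: 0.056
finger_force: 30.0
```

{"method": "servo_tool", "body": {
  "moves": [
    [0, 0, 0.02, 0, 1],
    [0, 0, 0.04, 0, 1],
    [0, 0, 0.04, 0, 1],
    [0, 0, 0.04, 0, 1]
  ]
}}

```text
time: 26.32
tool_pos: [0.6502, 0.143, 0.0797]
ee_rot: [3.141, -0.0, 1.571]
wrist_force: [0.5, -0.8, -0.0]
width: 0.0556
finger_force: 30.0
```

{"method": "servo_tool", "body": {
  "moves": [
    [0, 0, 0.02, 0, 1],
    [0, 0, 0.03, 0, 1],
    [0, 0, 0.03, 0, 1],
    [0, 0, 0.03, 0, 1]
  ]
}}

```text
time: 26.65
tool_pos: [0.6502, 0.143, 0.0797]
ee_rot: [3.141, -0.0, 1.571]
wrist_force: [-3.0, -0.6, 4.3]
width: 0.0558
finger_force: 30.0
```

{"method": "servo_tool", "body": {
  "moves": [
    [0, 0, 0, 0, 0.3],
    [0, 0, 0, 0, 0.25],
    [0, 0, 0, 0, 0.25],
    [0, 0, 0, 0, 0.25],
    [0, 0, 0, 0, 0.25],
    [0, 0, -0.5, 0, 0.25],
    [0, 0, -1.5, 0, 0.25],
    [0, 0, -2.7, 0, 0.25],
    [0, 0, -3.8, 0, 0.25],
    [0, 0, -3.8, 0, 0.25]
  ]
}}

```text
time: 27.48
tool_pos: [0.6535, 0.1435, 0.1831]
ee_rot: [3.127, -0.002, 1.571]
wrist_force: [-0.2, -0.4, 2.5]
width: 0.0706
finger_force: 0.0
```

```bash
python3 -W ignore - <<'E'
from h import *
o,s=snap('j3')
for k in arcs(o,s,"c"):
        f=fit(o,s,k,.097,"c")
        if f and np.linalg.norm(f[0]-[.6505,.142])<.03: print(np.round(f[0]*1e3,1),2e3*f[1],f[2],f[3])
E
```

```text
27.4833 [0.6535 0.1435 0.1831] [ 3.1273e+00 -2.0000e-03  1.5709e+00]
[649.3 141.6] 50.902580178994114 0.0003810568156629893 0.0828354678243196
```

{"method": "servo_tool", "body": {
  "moves": [
    [-0.4, -1.2, 0, 0, 0],
    [-0.9, -2.5, 0, 0, 0],
    [-1.4, -3.8, 0, 0, 0],
    [-1.9, -5.1, 0, 0, 0],
    [-2.4, -6.4, 0, 0, 0],
    [-2.72, -7.49, 0, 0, 0],
    [-2.72, -7.49, 0, 0, 0],
    [-2.72, -7.49, 0, 0, 0],
    [-2.72, -7.49, 0, 0, 0],
    [-2.72, -7.49, 0, 0, 0]
  ]
}}

```text
time: 28.37
tool_pos: [0.4637, 0.0752, 0.1735]
ee_rot: [-3.142, -0.0, 1.571]
wrist_force: [0.1, 0.6, 0.3]
width: 0.094
finger_force: 0.0
```

```bash
python3 -W ignore - <<'E'
from h import *
o,s=snap('k1')
for k in arcs(o,s,"c"):
        f=fit(o,s,k,.0975,"c")
        if f and np.linalg.norm(f[0]-[.463,.075])<.03: print(np.round(f[0]*1e3,1),2e3*f[1],f[2],f[3])
cv2.imwrite('pics/k1c.png',s["image"])
E
```

```text
28.3667 [0.4637 0.0752 0.1735] [-3.1415e+00 -2.0000e-04  1.5711e+00]
[462.4  74.6] 58.87916215499165 0.00034633984451598176 0.08195591179505947
```

View pics/k1c.png

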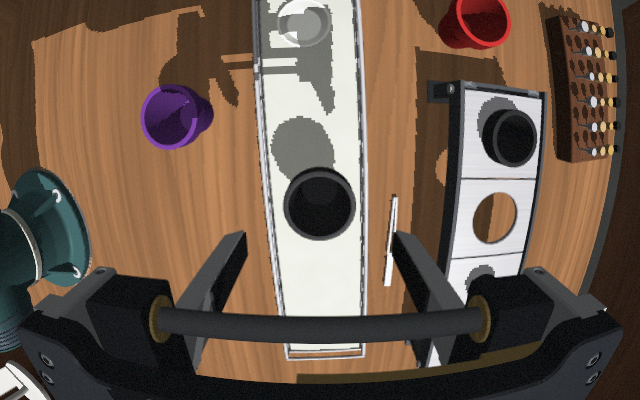

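The view shows the 56 hanging in its plate at (510,137), the 59 hole still free at (495,217), and the 64 on the tray at (320,203), with the dish and tweezers undisturbed. Pick the 64.

{"method": "servo_tool", "body": {
  "moves": [
    [0, -0.02, 1, 0, 0],
    [0, -0.02, 2, 0, 0],
    [0, -0.02, 2.9, 0, 0],
    [0, -0.02, 3.5, 0, 0],
    [0, -0.02, 3.8, 0, 0],
    [0, -0.02, 3.8, 0, 0],
    [0, -0.02, 3.8, 0, 0.05],
    [0, -0.02, 3.8, 0, 0.1],
    [0, -0.02, 3.8, 0, 0.15],
    [0, -0.02, 3.8, 0, 0.2]
  ]
}}

```text
time: 29.25
tool_pos: [0.4634, 0.0751, 0.08]
ee_rot: [3.139, -0.0, 1.571]
wrist_force: [0.6, -0.4, -0.3]
width: 0.0771
finger_force: 0.0
```

{"method": "servo_tool", "body": {
  "moves": [
    [0, 0, 0, 0, 0.28],
    [0, 0, 0, 0, 0.4],
    [0, 0, 0, 0, 0.7],
    [0, 0, 0, 0, 1],
    [0, 0, 0, 0, 1],
    [0, 0, 0, 0, 1]
  ]
}}

```text
time: 29.75
tool_pos: [0.4629, 0.075, 0.0793]
ee_rot: [3.14, -0.0, 1.571]
wrist_force: [0.7, 0.1, 2.3]
width: 0.0639
finger_force: 30.0
```

{"method": "servo_tool", "body": {
  "moves": [
    [0, 0, -0.3, 0, 1],
    [0, 0, -0.9, 0, 1],
    [0, 0, -1.7, 0, 1],
    [0, 0, -2.7, 0, 1],
    [0, 0, -3.7, 0, 1],
    [0, 0, -4.6, 0, 1],
    [0, 0, -4.6, 0, 1],
    [0, 0, -4.6, 0, 1]
  ]
}}

```text
time: 30.42
tool_pos: [0.4627, 0.075, 0.1942]
ee_rot: [3.14, -0.0, 1.571]
wrist_force: [-1.3, -0.2, -2.8]
width: 0.0642
finger_force: 30.0
```

{"method": "servo_tool", "body": {
  "moves": [
    [-0.1, 1.3, 0, 0, 1],
    [-0.25, 2.6, 0, 0, 1],
    [-0.4, 3.9, 0, 0, 1],
    [-0.55, 5.2, 0, 0, 1],
    [-0.7, 6.5, 0, 0, 1],
    [-0.84, 7.4, 0, 0, 1],
    [-0.84, 7.6, 0, 0, 1],
    [-0.84, 7.6, 0, 0, 1],
    [-0.84, 7.6, 0, 0, 1],
    [-0.84, 7.6, 0, 0, 1]
  ]
}}

```text
time: 31.25
tool_pos: [0.6509, 0.0544, 0.193]
ee_rot: [-3.139, -0.0, 1.571]
wrist_force: [-0.0, -0.6, -2.7]
width: 0.0643
finger_force: 30.0
```

```bash
python3 -W ignore - <<'E'
from h import *
o,s=snap('k2'); held(o,s,64,.0182)
E
```

```text
31.25 [0.6509 0.0544 0.193 ] [-3.1392e+00 -2.0000e-04  1.5714e+00]
held off [ 0.41 -0.22] D 53.9 of 54 n 236 rms 0.18
```

{"method": "servo_tool", "body": {
  "moves": [
    [0, 0, 0.3, 0, 1],
    [0, 0, 1, 0, 1],
    [0, 0, 1.7, 0, 1],
    [0, 0, 2.4, 0, 1],
    [0, 0, 2.9, 0, 1],
    [0, 0, 3.1, 0, 1],
    [0, 0, 3.1, 0, 1],
    [0, 0, 3.1, 0, 1],
    [0, 0, 3.1, 0, 1]
  ]
}}

```text
time: 32.05
tool_pos: [0.6532, 0.054, 0.1179]
ee_rot: [3.139, -0.0, 1.571]
wrist_force: [0.9, -0.7, -1.8]
width: 0.0642
finger_force: 30.0
```

{"method": "servo_tool", "body": {
  "moves": [
    [0, 0, 0.3, 0, 1],
    [0, 0, 0.6, 0, 1],
    [0, 0, 0.9, 0, 1],
    [0, 0, 1.15, 0, 1],
    [0, 0, 1.35, 0, 1],
    [0, 0, 1.35, 0, 1],
    [0, 0, 1.35, 0, 1],
    [0, 0, 1.35, 0, 1]
  ]
}}

```text
time: 32.72
tool_pos: [0.6526, 0.054, 0.0827]
ee_rot: [3.141, -0.0, 1.571]
wrist_force: [-0.1, -0.4, -2.5]
width: 0.0642
finger_force: 30.0
```

{"method": "servo_tool", "body": {
  "moves": [
    [0, 0, 0.04, 0, 1],
    [0, 0, 0.08, 0, 1],
    [0, 0, 0.12, 0, 1],
    [0, 0, 0.12, 0, 1],
    [0, 0, 0.12, 0, 1]
  ]
}}

```text
time: 33.13
tool_pos: [0.6524, 0.054, 0.0794]
ee_rot: [-3.142, -0.0, 1.571]
wrist_force: [-0.1, -0.2, -2.6]
width: 0.0641
finger_force: 30.0
```

{"method": "servo_tool", "body": {
  "moves": [
    [0, 0, 0.02, 0, 1],
    [0, 0, 0.04, 0, 1],
    [0, 0, 0.04, 0, 1],
    [0, 0, 0.04, 0, 1]
  ]
}}

```text
time: 33.47
tool_pos: [0.6524, 0.054, 0.0785]
ee_rot: [3.141, -0.0, 1.571]
wrist_force: [1.3, 0.3, -2.2]
width: 0.0643
finger_force: 30.0
```

{"method": "servo_tool", "body": {
  "moves": [
    [0, 0, 0.02, 0, 1],
    [0, 0, 0.04, 0, 1],
    [0, 0, 0.04, 0, 1],
    [0, 0, 0.04, 0, 1]
  ]
}}

```text
time: 33.8
tool_pos: [0.6524, 0.054, 0.0784]
ee_rot: [3.141, -0.0, 1.571]
wrist_force: [-1.5, -0.1, 3.2]
width: 0.0641
finger_force: 30.0
```

Seated at 78.4 mm (predicted 78.8). Release gently to a 75 mm opening, rise and move clear.

{"method": "servo_tool", "body": {
  "moves": [
    [0, 0, 0, 0, 0.25],
    [0, 0, 0, 0, 0.2],
    [0, 0, 0, 0, 0.2],
    [0, 0, 0, 0, 0.2],
    [0, 0, 0, 0, 0.2],
    [0, 0, -0.5, 0, 0.2],
    [0, 0, -1.5, 0, 0.2],
    [0, 0, -2.7, 0, 0.2],
    [0, 0, -3.9, 0, 0.2],
    [0, 0, -4.5, 0, 0.2]
  ]
}}

```text
time: 34.63
tool_pos: [0.654, 0.0541, 0.196]
ee_rot: [3.134, -0.0, 1.571]
wrist_force: [0.1, 0.7, 1.1]
width: 0.0753
finger_force: 0.0
```

{"method": "servo_tool", "body": {
  "moves": [
    [0, -1.2, 0, 0, 0.2],
    [0, -2.6, 0, 0, 0.2],
    [0, -4, 0, 0, 0.2],
    [0, -5.4, 0, 0, 0.2],
    [0, -6.8, 0, 0, 0.2],
    [0, -8, 0, 0, 0.2],
    [0, -8, 0, 0, 0.2],
    [0, -8, 0, 0, 0.2],
    [0, -8, 0, 0, 0.2]
  ]
}}

```text
time: 35.38
tool_pos: [0.4534, 0.054, 0.1912]
ee_rot: [3.139, -0.0, 1.571]
wrist_force: [-0.2, 0.0, 1.2]
width: 0.0749
finger_force: 0.0
```

```bash
python3 -W ignore - <<'E'
from h import *
a=robot.snapshot("scene");b=robot.snapshot("top")
cv2.imwrite('pics/end.png',np.hstack([cv2.resize(a["image"][150:380,230:500],(398,340)),cv2.resize(b["image"][70:250,180:415],(400,340))]))
for n,s in(("scene",a),("top",b)):
  g=cv2.cvtColor(s["image"],cv2.COLOR_BGR2GRAY)
# tweezers/dish shift against first picture
d=cv2.absdiff(cv2.imread("pics/top0.png"),b["image"]).max(2)
print("tweezers diff",d[163:176,298:356].mean(),"dish diff",d[202:226,197:224].mean())
E
```

```text
tweezers diff 103.6604774535809 dish diff 41.626543209876544
```

View pics/end.png

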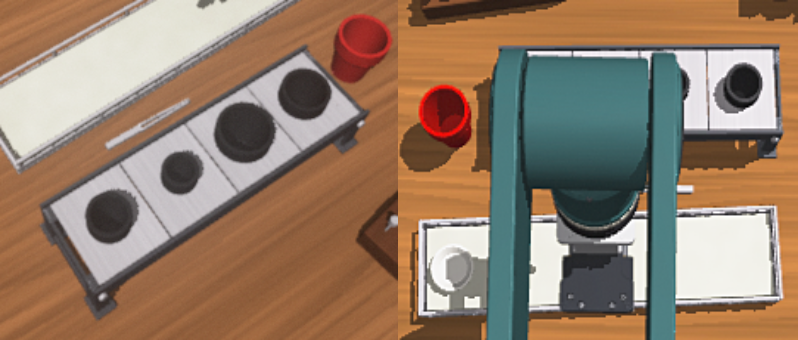

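The final view shows all four crucibles upright with their collars on the matching plates, and the dish and tweezers in place. The image differences come only from the arm covering them. Handing in.

```bash
python3 -c "
from bench import robot
print(robot.close_job())"
```

```text
the job is handed in; nothing more can be done
None
```

All four crucibles hang upright by their collars in their matching plates, placed smallest to largest with the dish and tweezers untouched, and the job was handed in at about 35 s of the 104 s allowed; no verdict came back.

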